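# Raise the stencil press and push the blank home

## Task

Push the hinged stencil frame up from below by its yellow front tab, past its balance point, so that it stays raised by itself; ease it up, do not fling it. Then push the pine sign board, flat on the bed, sideways until its end sits flush against the aluminium stop strip. Leave the bottle, can, jar and brush alone, and leave the robot clear of everything.

Things in the scene. Friction and masses are not known exactly. Their poses are not given: they have to be found in the camera images.
- press: Fixed stencil press with a grey bed. Origin at table level; x points from the robot's side to the hinge side, y to the stop-free side, z up; its yaw varies. Bed plate 260 (x) x 420 (y) mm, x from -100 to +160 mm, top face at z = 45 mm. Two hinge uprights 40 x 20 mm at x = 120, y = +-145 mm, reaching z = 100 mm.
- stop_face (a point): Centre of the board-side face of the aluminium stop strip, at press (-10, -150, 54) mm. The face looks along press +y, is 180 mm long in press x (-95 to +85 mm) and reaches z = 77 mm.
- stencil (a joint): Angle of the stencil frame, rad: 0 = level over the bed, grows as the front edge swings up and back, end stop at 1.45 (nearly upright). Its counterweight (steel bar 92 mm above the hinge) balances it at about 0.8 rad: below that it falls shut, above it it goes on by itself, damped, within a few seconds, to the end stop and stays. Lifting at the tab takes 2 to 5 N. Hinge axis: press y.
- hinge (a point): Middle of the frame's hinge axis, at press (120, 0, 80) mm.
- tab (a point): Middle of the lower front edge of the yellow lift tab: 280 mm out from the hinge, 9 mm below the frame's mid plane; frame shut: press (-160, 0, 71) mm. Turns with the frame (x: tab to hinge). The tab is 90 mm wide, 12 thick, sticks out 60 in front of the wooden frame (260 wide, 18 thick, front flush with the bed's front edge); free space below it down to the table.
- board: Loose pine sign board, 120 (x) x 240 (y) x 18 (z) mm, 0.2 to 0.4 kg, lying flat on the bed under the frame. Origin at the centre of its underside. It starts 60 to 100 mm short of the stop strip, nearly parallel to the press; home means its origin is at press y = -30 mm. It then lies wholly under the frame's outline, so the frame must be up first.
- board_end (a point): Middle of the board's end face away from the stop (the face to push, looking along press +y), 9 mm above its underside.
- bottle: Pale green paint bottle, 66 mm across, 190 mm tall, loose on the table to the right. Origin under its centre. Leave alone.
- can: Drinks can in a black sleeve, 74 mm across, 118 mm tall, loose on the table to the right. Origin under its centre. Leave alone.
- jar: Orange paint jar, 70 mm across, 75 mm tall, loose on the table to the left. Origin under its centre. Leave alone.
- brush: Paint brush lying on the table to the left, about 200 mm long along its x. Leave alone.

How it is judged (in metres and radians):
On the way, in this order (a step that is already met when the one before it is completed fails the run):
1. the frame stands raised past its balance point, at its end stop (value of joint stencil above 1.35 rad), for 0.2 s.
2. the board is home against the stop strip (y of board in the frame of press below -0.026 m), for 0.2 s.
At the end, for the whole second after the job is handed in: The frame stands by itself above 1.35 rad; the board lies flat on the bed, at rest, its end within 4 mm of the stop strip and square to it within 0.05 rad, its centre no more than about 45 mm off its lane (value of joint stencil above 1.35 rad and y of board in the frame of press below -0.026 m and angle between the y axis of board and the y axis of press, either way round below 0.05 rad and x of board in the frame of press between -0.055 and 0.045 m and z of board in the frame of press below 0.049 m and angle between board's own z axis and vertical below 0.03 rad and linear speed of board below 0.01 m/s); the robot touches nothing.
It fails at once if the board is lifted or tipped off the bed (z of board in the frame of press above 0.057 m or angle between board's own z axis and vertical above 0.15 rad).
It fails at once if the frame is flung (faster than 2.5 rad/s) (velocity of joint stencil above 2.5 rad/s or velocity of joint stencil below -2.5 rad/s).
It fails at once if the bottle, can, jar or brush is moved (distance of any of bottle, can, jar, brush from where it was at the start of the episode above 0.02 m).
It also fails if it takes over 51 s, if anything falls off the work surface, if the arm or the gripper's body presses on something with over 40 N, if the wrist force passes 120 N, or if a joint passes its speed limit or range.

## Robot

A 6-joint arm with a two-finger parallel gripper is mounted at the origin on the work surface. World frame = base frame: x ahead of the robot, y to its left, z up, the work surface at z = 0. Lengths are in m, angles in degrees, forces in N, time in s.
With the tool pointing down it reaches from about 0.375 to 0.9 m from the base axis. Payload 3.1 kg.
Tool frame: the origin (TCP) lies on the centre line of the jaws, within the pads' length; the fingertips stand 22 mm ahead of it and the grasp point (between the pads) lies 3 mm ahead of it; z points along the fingers, y is the line along which they close (so a half turn about z gives the same grasp; the last joint's range is limited). The gripper opens to 87 mm and grips with 3 to 60 N. Pads are 19 mm wide; open, the fingers measure 117 mm over their backs; the gripper's body (75 mm by 190 mm) begins 51 mm behind the grasp point.
Start: joints at [64.601, 30.224, 82.088, -0, 67.689, -10.227], TCP at [0.164, 0.603, 0.245] pointing down, gripper open.
Joint ranges: [-176.69, 176.69], [-43.24, 126.21], [12.49, 139.97], [-82, 262], [0, 151.66], [-163.58, 163.58]. Speed limits (degrees/s): [159.86, 159.86, 180, 180, 180, 180].

## Interface

Orientations are given as a 3x3 rotation matrix whose columns are the frame's x, y, z axes.
In Python, from rig import * gives the robot as it stands.
- The arm moves only by the shell command python3 -m jog 'ROWS'. ROWS is text: rows parted by semicolons, each of 7 numbers parted by spaces: the shift along the tool's x, y, z in mm, then the turn, a rotation vector about the tool's x, y, z in rad, then the finger opening in mm, from 0 to 87. In form: tx ty tz ax ay az fingers; .... A call has 1 to 12 rows; each row shifts and turns the commanded pose from where the row before left it, along the tool's axes as they then stand; what a row does not reach is not made up. A row lasts 1/8 s, in which the tool goes at most 62.5 mm and 10.7 degrees, less where a joint would pass 70% of its speed; a pose out of reach is approached as far as the arm can. A call with a gripper value outside its range is refused whole. The fingers move at their own pace and stop on an object; the grip force is fixed at half the most. Time passes only in rows, so rows that do not move let the fingers close. It gives the time, the measured TCP pose, the force, the opening and the grip force at its end, in the units of the state.
- read_state(): the state, without advancing time (a new reading comes with each control period).
- capture(name): name is "scene" or "side" or "wrist"; returns a dict with "color" (400x640x3 uint8, red, green, blue), "camera_matrix" (3x3 intrinsics, pixels), "distortion" ([k1, k2, p1, p2, k3] as OpenCV has them; the pictures are not rectified), "R" (3x3) and "t" (3): a world point X has camera coordinates R X + t. Camera axes: x right, y down, z forward; pixel columns grow to the right and rows downward; lengths in m; the calibration is good to about 2 mm. A picture is of the moment at which its call begins. There is no depth.
- hand_in(): hands the job in; it is judged then, once.
Trained networks look in the newest picture that a camera, given by its name, has taken for a name from the list of things; names that differ only in an ending like _2 or _b are one class to them, and where a whole thing is asked for, a point or a joint stands for the part that bears it (a point fixed in the world has none). Each returns a list of dicts, best first, with "conf" (0 to 1); they miss things now and then, are a little off and sometimes report something else, mostly with a low value. They report only what shows in the picture. A call takes as long as a camera call.
- find_in(camera, target): "at" ([x, y, z] in m, in world coordinates, good to about 4 mm: the middle of the surface that is visible of it).
- trace(camera, target): "pixels" (400x640 bool, what is visible of it).
- place_of(camera, target): "at" ([x, y, z] in m, in world coordinates, good to about 4 mm: a listed point, or the origin of a listed thing).
The state is a dict: "time_s": time; "joint_positions": joint angles; "qvel": joint speeds; "tau": joint torques, N m; "position": TCP position; "tcp_rot": TCP orientation; "force": force on the tool from outside, world axes, zero at the start; "moment": the same for the moment, N m; "opening": opening from 0.0 (shut) to 1.0 (fully open); "grasp_force": force on a finger pad.
Only numpy, scipy, OpenCV 4.12 (cv2) and the standard library are available. Lean on these libraries where they do the work, as an engineer would, in place of code of your own. Each camera call takes 0.05 s, during which the arm holds its last target. There are 200 camera calls.

## Working session

There is one attempt and no reset: what is moved stays moved. The work goes in short steps, Python scripts to look and compute and a shell command to move; the robot and the scene stay as the last step left them, time stands still between calls to the robot, and variables do not carry over. Pictures are saved under pics/ and viewed, at most 10 in all, crops included, and the job is handed in when it is done.

```bash
mkdir -p pics; ls; python3 - <<'E'
from rig import *
import cv2,numpy as np
s=read_state();print(s['time_s'],s['position'],np.round(s['tcp_rot'],3).tolist(),s['opening'])
ims=[]
for c in ["scene","side"]:
    p=capture(c);ims.append(p["color"])
    for n in ["hinge","stop_face","tab","board","board_end","press","bottle","can","jar","brush"]:
        try:
            print(c,n,[(np.round(d["at"],4).tolist(),round(d["conf"],2)) for d in place_of(c,n)[:2]])
        except Exception as e: print(c,n,e)
im=np.vstack(ims)[:,:,::-1]
cv2.imwrite("pics/a.png",cv2.resize(im,(480,600),interpolation=cv2.INTER_AREA))
E
```

```text
pics
0.0 [0.16323252 0.60259555 0.24357459] [[-0.965, 0.262, -0.001], [0.262, 0.965, -0.002], [0.0, -0.002, -1.0]] 0.9973581631205501
scene hinge []
scene stop_face [([0.5973, -0.2212, 0.053], 0.74)]
scene tab [([0.4487, -0.0688, 0.0704], 0.55)]
scene board [([0.5961, -0.0274, 0.0397], 0.64)]
scene board_end [([0.6, 0.0928, 0.0551], 0.58), ([0.722, -0.0726, 0.0789], 0.38)]
scene press [([0.6073, -0.0685, 0.0009], 0.6)]
scene bottle [([0.3854, -0.3714, -0.0021], 0.82), ([0.4048, 0.3691, 0.0007], 0.38)]
scene can [([0.5374, -0.4528, 0.0036], 0.66)]
scene jar [([0.5383, -0.4513, 0.0037], 0.7), ([0.5377, 0.4685, -0.0022], 0.58)]
scene brush [([0.404, 0.3692, -0.0005], 0.9)]
side hinge [([0.7243, -0.0749, 0.0824], 0.89), ([0.604, 0.0925, 0.056], 0.74)]
side stop_face []
side tab [([0.4437, -0.0704, 0.0714], 0.73)]
side board [([0.592, -0.0269, 0.0462], 0.66)]
side board_end [([0.6034, 0.0938, 0.0564], 0.56)]
side press [([0.6072, -0.0686, 0.0024], 0.93)]
side bottle [([0.3789, -0.3733, 0.0004], 0.77), ([0.5934, -0.0264, 0.0435], 0.52)]
side can [([0.5403, -0.4505, -0.0008], 0.7)]
side jar []
side brush [([0.3947, 0.3667, -0.0001], 0.84), ([0.5354, 0.4754, 0.0019], 0.64)]
```

View pics/a.png

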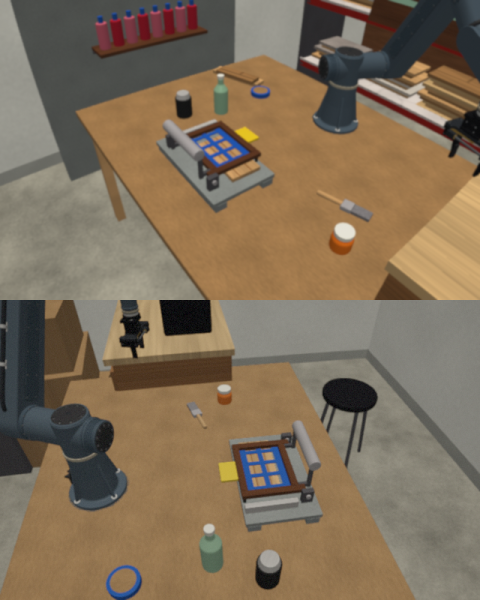

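```bash
python3 -m jog '0 0 0 0 0 -0.133 0; 0 0 0 0 0 -0.133 0; -33 -50 0 0 0 0 0; -33 -50 0 0 0 0 0; -33 -50 0 0 0 0 0; -33 -50 0 0 0 0 0; -33 -50 0 0 0 0 0; -33 -50 0 0 0 0 0; -33 -50 0 0 0 0 0; -33 -50 0 0 0 0 0; 0 -60 0 0 0 0 0; 0 -60 0 0 0 0 0'
cat > fit.py <<'E'
from rig import *
import numpy as np
from scipy.optimize import least_squares
# press pose from averaged detections (x,y,yaw)
L=[((-10,-150),(.5973,-.2212)),((-160,0),(.446,-.0696)),((0,0),(.60725,-.06855)),((120,0),(.7243,-.0749))]
f=lambda p:np.ravel([np.array([p[0]+np.cos(p[2])*a/1e3-np.sin(p[2])*b/1e3,p[1]+np.sin(p[2])*a/1e3+np.cos(p[2])*b/1e3])-w for (a,b),w in L])
s=least_squares(f,[.6,-.07,0]);P=s.x
if __name__=="__main__":
    print("press",P[:2],np.degrees(P[2]),np.round(s.fun*1e3,1))
    st=read_state();print(st['time_s'],st['position'],np.round(st['tcp_rot'],3).tolist(),st['joint_positions'],st['opening'])
E
python3 fit.py
```

```text
time_s: 2.6
position: [0.4287, 0.0816, 0.2447]
tcp_rot: [[-1.0, -0.001, 0.001], [-0.001, 1.0, -0.0], [-0.001, -0.0, -1.0]]
force: [0.3, -0.2, -0.4]
opening: 0.011
grasp_force: 0.0
press [ 0.6065658  -0.07118212] -0.5406560084468012 [-2.1  0.1  0.6 -0.1 -0.7 -2.6  2.3  2.6]
2.6 [0.42872211 0.081573   0.24473861] [[-1.0, -0.001, 0.001], [-0.001, 1.0, -0.0], [-0.001, -0.0, -1.0]] [-3.95802389e+00  1.56864400e+01  1.07978975e+02 -6.98741196e-03
  5.62673307e+01 -9.40331049e+01] 0.010560484377157677
```

```bash
python3 -m jog '0 -38 0 0 -0.175 0 0; 0 -38 0 0 -0.175 0 0; 0 -38 0 0 -0.175 0 0; 0 -37 0 0 -0.175 0 0; 0 0 0 0 0 0 0'; python3 fit.py
```

```text
time_s: 3.22
position: [0.4338, -0.0136, 0.2502]
tcp_rot: [[-0.878, -0.019, 0.479], [0.003, 0.999, 0.043], [-0.479, 0.039, -0.877]]
force: [0.1, 0.3, -0.2]
opening: 0.008
grasp_force: 0.0
press [ 0.6065658  -0.07118212] -0.5406560084468012 [-2.1  0.1  0.6 -0.1 -0.7 -2.6  2.3  2.6]
3.225 [ 0.4337643  -0.01363031  0.25018418] [[-0.878, -0.019, 0.479], [0.003, 0.999, 0.043], [-0.479, 0.039, -0.877]] [ -26.7568522     7.98788671  127.04473973   37.54670333   24.67374698
 -148.90052471] 0.0083014175409256
```

```bash
cat > kin.py <<'E'
import numpy as np
from scipy.optimize import least_squares
S=np.sin;C=np.cos;rad=np.radians
D=[([64.601,30.224,82.088],[.1632,.6026,.2436],[0,0,-1]),
([-3.958,15.686,107.979],[.42872,.08157,.24474],[0,0,-1]),
([-26.757,7.988,127.045],[.43376,-.01363,.25018],[.479,.043,-.877])]
def wc(q,p):
    a,d,L1,L2,e,b,T=p;q1,q2,q3=rad(q);s=q2+q3
    r=a+L1*S(q2)+L2*S(s)+e*C(s); z=d+L1*C(q2)+L2*C(s)-e*S(s)
    return np.array([r*C(q1)-b*S(q1),r*S(q1)+b*C(q1),z])
def fit():
    f=lambda p:np.r_[np.ravel([1e3*(wc(q,p)+p[6]*np.array(zz)-x) for q,x,zz in D]),p[0]*3,p[4]*3]
    return least_squares(f,[0,.3,.4,.4,0,.11,.25])
if __name__=="__main__":
    s=fit();print(np.round(s.x,4),np.round(s.fun,2))
E
python3 kin.py; python3 - <<'E'
from rig import *
import cv2,numpy as np
s=capture("scene")["color"];t=capture("side")["color"]
im=np.hstack([t,s])[:,:,::-1]
a=cv2.resize(t[0:330,0:420,::-1],(420,330)); b=s[0:330,260:640,::-1]
cv2.imwrite("pics/b.png",np.hstack([a,b]))
E
```

```text
[0.0035 0.2712 0.5871 0.3878 0.114  0.1112 0.282 ] [-0.05  0.17  0.13 -0.28  0.21 -0.23  0.01 -0.35  0.1   0.01  0.34]
```

View pics/b.png

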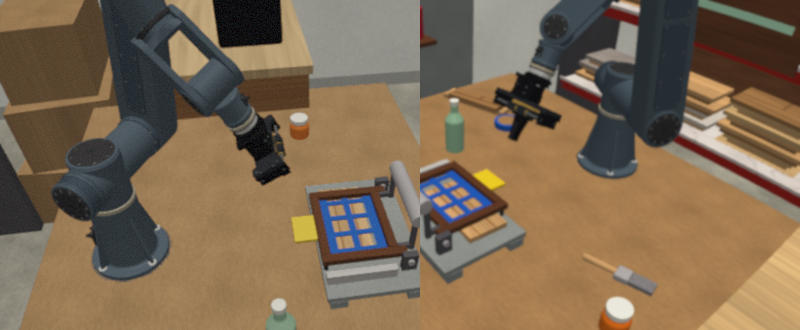

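```bash
cat >> kin.py <<'E'
P=np.array([0.0035,.2712,.5871,.3878,.114,.1112,.282])
def ik(x,z):
    """q1,q2,q3,q5 for TCP x and tool axis z; None if out of range"""
    a,d,L1,L2,e,b,T=P;w=np.array(x)-T*np.array(z);rr=w[0]**2+w[1]**2-b*b
    if rr<0:return None
    r=np.sqrt(rr);q1=np.arctan2(w[1],w[0])-np.arctan2(b,r);r-=a;h=w[2]-d
    M=np.hypot(L2,e);g=np.arctan2(e,L2);c=(r*r+h*h-L1*L1-M*M)/(2*L1*M)
    if abs(c)>1:return None
    t=np.arccos(c);q3=t-g;q2=np.arctan2(r,h)-np.arctan2(M*S(t),L1+M*C(t))
    s=q2+q3;fd=np.array([S(s)*C(q1),S(s)*S(q1),C(s)]);q5=np.arccos(np.clip(fd@z,-1,1))
    return np.degrees([q1,q2,q3,q5])
E
python3 - <<'E'
from kin import *
for q,x,z in D: print(np.round(ik(x,z),2),q)
def axis(psi,al): return np.array([C(al)*C(psi),C(al)*S(psi),-S(al)])
H=np.array([.7266,-.0723,.080])
for psi in [0,-20,-40,-60,-80]:
    for al in [30,40,50,60,65,70]:
        out=[]
        for th in [0,.3,.6,.95]:
            R=.265;edge=H+np.array([-R*C(th)+.009*S(th),0.02 if psi>-50 else .045,R*S(th)-.009*C(th)]) 
            if psi>-50: edge=H+np.array([-.28*C(th)+.009*S(th),0.02,.28*S(th)-.009*C(th)])
            a=axis(rad(psi),rad(al));n=axis(rad(psi),rad(al-90))*1.0
            n=np.array([S(rad(al))*C(rad(psi)),S(rad(al))*S(rad(psi)),C(rad(al))])
            x=edge-.0095*n-.010*a
            q=ik(x,a);out.append('None' if q is None else np.round(q).astype(int).tolist())
        print(psi,al,out)
E
```

```text
[64.59 30.22 82.13 67.65] [64.601, 30.224, 82.088]
[ -3.99  15.69 107.94  56.37] [-3.958, 15.686, 107.979]
[-26.7    8.01 127.07  24.56] [-26.757, 7.988, 127.045]
0 30 ['None', 'None', [-39, 34, 145, 60], [-30, 18, 130, 35]]
0 40 [[-43, 82, 157, 99], [-41, 47, 150, 64], [-35, 22, 138, 35], [-28, 14, 123, 21]]
0 50 [[-37, 56, 147, 60], [-35, 32, 141, 34], [-31, 16, 130, 19], [-25, 12, 115, 22]]
0 60 [[-32, 43, 139, 31], [-31, 25, 133, 15], [-27, 14, 122, 21], [-23, 12, 108, 33]]
0 65 [[-30, 39, 135, 20], [-28, 23, 129, 13], [-25, 14, 119, 26], [-21, 13, 104, 40]]
0 70 [[-28, 36, 131, 11], [-27, 22, 125, 17], [-24, 15, 115, 33], [-20, 14, 101, 47]]
-20 30 ['None', [-21, 70, 157, 108], [-17, 33, 143, 56], [-13, 19, 128, 27]]
-20 40 [[-22, 75, 154, 99], [-21, 45, 148, 63], [-18, 22, 136, 29], [-14, 14, 121, 7]]
-20 50 [[-22, 54, 146, 60], [-21, 31, 140, 31], [-18, 17, 129, 6], [-15, 12, 114, 14]]
-20 60 [[-22, 42, 138, 31], [-20, 25, 132, 7], [-18, 15, 122, 13], [-15, 13, 107, 30]]
-20 65 [[-21, 39, 135, 18], [-20, 23, 128, 3], [-18, 15, 118, 22], [-15, 13, 104, 38]]
-20 70 [[-21, 36, 13
[... 858 characters left out ...]
19, 30], [-1, 22, 110, 40], [-1, 21, 97, 51]]
-60 65 [[-4, 38, 122, 21], [-3, 27, 117, 29], [-3, 21, 108, 41], [-3, 20, 95, 53]]
-60 70 [[-6, 36, 121, 19], [-6, 26, 116, 30], [-6, 21, 107, 43], [-5, 20, 93, 56]]
-80 30 [[15, 54, 112, 62], [15, 45, 111, 65], [13, 38, 105, 69], [12, 34, 94, 73]]
-80 40 [[11, 49, 114, 53], [11, 39, 111, 56], [10, 33, 104, 62], [9, 30, 92, 69]]
-80 50 [[7, 44, 115, 43], [7, 35, 112, 49], [6, 29, 104, 57], [6, 27, 91, 66]]
-80 60 [[2, 40, 115, 35], [2, 31, 111, 43], [2, 26, 103, 53], [1, 25, 90, 65]]
-80 65 [[-1, 39, 115, 32], [-1, 30, 111, 41], [-1, 24, 102, 53], [-1, 24, 89, 65]]
-80 70 [[-4, 37, 115, 29], [-4, 28, 111, 40], [-4, 23, 102, 53], [-3, 23, 88, 65]]
```

```bash
cat >> kin.py <<'E'
from scipy.spatial.transform import Rotation as Ro
def wrist(q1,q2,q3,R):
    """q4,q5,q6 for orientation R"""
    F=Ro.from_euler('ZY',[q1,q2+q3],degrees=True).as_matrix()
    e=Ro.from_matrix(F.T@R).as_euler('ZYZ',degrees=True)
    w=lambda v:(v+180)%360-180
    return np.round([[w(e[0]),e[1],w(e[2]-90)],[w(e[0]+180),-e[1],w(e[2]+90)]],1)
def frame(z,y):
    z=np.array(z)/np.linalg.norm(z);y=np.array(y)-z*(np.array(y)@z);y/=np.linalg.norm(y)
    return np.column_stack([np.cross(y,z),y,z])
def full(x,R):
    q=ik(x,R[:,2]);return None if q is None else (np.round(q[:3],1).tolist(),wrist(*q[:3],R)[0].tolist())
Hn=np.array([.7266,-.0723,.080])
def pw(x,y,z,yaw=rad(-.54)): return np.array([.6066+C(yaw)*x-S(yaw)*y,-.0712+S(yaw)*x+C(yaw)*y,z])
def edge(th,y=.015,R=.28): return pw(.12-R*C(th)+.009*S(th),y,.08+R*S(th)-.009*C(th))
E
python3 - <<'E'
from kin import *
R3=np.array([[-0.878,-0.019,0.479],[0.003,0.999,0.043],[-0.479,0.039,-0.877]])
print(wrist(-26.757,7.988,127.045,R3))
al=rad(45);ps=rad(-50)
a=np.array([C(al)*C(ps),C(al)*S(ps),-S(al)]);n=np.array([S(al)*C(ps),S(al)*S(ps),C(al)])
R=frame(a,[-S(ps),C(ps),0]);print(R.round(3).tolist())
c=edge(0)-.0095*n-.008*a
h=np.array([C(ps),S(ps),0])
B=c-[0,0,.022];A=B-.05*h
for k,x in [('A+',A+[0,0,.1]),('A',A),('B',B)]+[(t,edge(t)-.0095*n-.008*a) for t in [0,.25,.5,.75,1.0]]: print(k,x.round(4),full(x,R))
print(Ro.from_matrix(R3.T@R).as_rotvec())
E
```

```text
[[  37.5   24.7 -148.9]
 [-142.5  -24.7   31.1]]
[[-0.455, 0.766, 0.455], [0.542, 0.643, -0.542], [-0.707, 0.0, -0.707]]
A+ [ 0.4067 -0.0069  0.1479] ([6.9, 35.7, 135.3], [-114.5, 40.6, 78.3])
A [ 0.4067 -0.0069  0.0479] ([6.9, 55.8, 136.7], [-131.8, 52.6, 103.1])
B [ 0.4388 -0.0452  0.0479] ([-0.7, 54.3, 134.3], [-136.4, 51.0, 98.5])
0 [ 0.4388 -0.0452  0.0699] ([-0.7, 50.3, 134.5], [-134.0, 48.2, 94.8])
0.25 [ 0.4497 -0.0453  0.1395] ([-0.7, 36.7, 131.8], [-120.1, 38.3, 75.9])
0.5 [ 0.4774 -0.0456  0.2053] ([-0.7, 25.9, 125.2], [-96.5, 32.7, 47.2])
0.75 [ 0.5201 -0.046   0.2632] ([-0.6, 20.2, 116.3], [-74.1, 33.9, 20.5])
1.0 [ 0.5751 -0.0465  0.3097] ([-0.6, 19.0, 106.3], [-59.9, 38.3, 3.0])
[ 0.56531457 -0.28355465  0.69390407]
```

```bash
python3 - <<'E'
from kin import *
for psd in [20,35,50,65,80]:
  for ald in [35,45,55,65]:
    al=rad(ald);ps=rad(psd)
    a=np.array([C(al)*C(ps),C(al)*S(ps),-S(al)]);n=np.array([S(al)*C(ps),S(al)*S(ps),C(al)])
    R=frame(a,[-S(ps),C(ps),0]);h=np.array([C(ps),S(ps),0])
    o=[]
    for t in [-1,0,.5,1.0]:
        x=edge(max(t,0),-.015)-.0095*n-.008*a
        if t<0:x=x-.05*h-[0,0,.022]
        f=full(x,R);o.append(None if f is None else np.round(f[0]+f[1]).astype(int).tolist())
    print(psd,ald,o,(edge(0)-.282*a).round(2)[:3])
E
```

```text
20 35 [[-73, 76, 147, 113, 63, 41], [-61, 65, 143, 115, 64, 58], [-54, 32, 136, 97, 53, 105], [-42, 18, 118, 81, 47, 147]] [ 0.23 -0.13  0.23]
20 45 [[-66, 64, 146, 119, 54, 53], [-55, 54, 140, 118, 50, 72], [-49, 25, 131, 85, 41, 126], [-38, 16, 112, 61, 43, 169]] [ 0.26 -0.12  0.27]
20 55 [[-57, 52, 142, 120, 40, 68], [-48, 44, 136, 113, 35, 89], [-43, 20, 125, 64, 35, 153], [-34, 15, 106, 41, 45, -170]] [ 0.29 -0.11  0.3 ]
20 65 [[-49, 44, 137, 112, 25, 89], [-40, 38, 131, 94, 22, 117], [-37, 18, 119, 39, 34, -177], [-29, 16, 99, 24, 51, -153]] [ 0.33 -0.1   0.33]
35 35 [[-71, 62, 134, 86, 52, 71], [-62, 57, 133, 91, 54, 77], [-56, 32, 127, 75, 58, 115], [-45, 22, 111, 68, 60, 146]] [ 0.26 -0.19  0.23]
35 45 [[-65, 54, 134, 88, 44, 78], [-56, 49, 132, 91, 45, 88], [-51, 26, 124, 66, 50, 130], [-41, 19, 106, 55, 57, 161]] [ 0.28 -0.17  0.27]
35 55 [[-58, 47, 133, 87, 35, 89], [-50, 43, 130, 85, 35, 103], [-45, 22, 120, 53, 45, 149], [-36, 18, 102, 41, 56, 177]] [ 0.31 -0.15  0.3 ]
35 65 [[-51, 42, 130, 78, 26, 108], [-42, 38, 127, 70, 26, 126], [-39, 20, 116, 36, 43, 169], [-32, 18
[... 1042 characters left out ...]
48, 42, 117, 38, 39, 123], [-42, 39, 117, 40, 39, 129], [-39, 24, 107, 29, 59, 149], [-33, 23, 88, 26, 75, 164]] [ 0.4  -0.16  0.33]
80 35 [[-55, 55, 102, 37, 73, 107], [-51, 52, 106, 41, 71, 107], [-48, 38, 100, 40, 84, 122], [-41, 34, 84, 45, 96, 139]] [ 0.41 -0.28  0.23]
80 45 [[-53, 50, 105, 35, 64, 110], [-48, 47, 108, 39, 62, 112], [-45, 34, 101, 36, 78, 126], [-39, 31, 84, 38, 91, 143]] [ 0.41 -0.25  0.27]
80 55 [[-50, 46, 108, 33, 55, 115], [-45, 43, 110, 36, 54, 117], [-42, 30, 102, 31, 72, 132], [-36, 28, 83, 31, 86, 148]] [ 0.42 -0.21  0.3 ]
80 65 [[-46, 42, 110, 28, 46, 121], [-40, 39, 112, 30, 46, 125], [-38, 26, 102, 24, 66, 140], [-32, 26, 83, 23, 82, 153]] [ 0.43 -0.17  0.33]
```

```bash
cat >> kin.py <<'E'
def sim(x,R,txt):
    x=np.array(x);q0=None
    for i,r in enumerate(txt.split(';')):
        v=np.array(r.split(),float);x=x+R@v[:3]/1e3;R=R@Ro.from_rotvec(v[3:6]).as_matrix()
        f=full(x,R);q=np.array(f[0]+f[1]) if f else None
        if q is not None and q0 is not None:
            d=np.abs((q-q0+180)%360-180);print(i,x.round(3),q.round(0).astype(int).tolist(),d.max().round(1))
        else: print(i,x.round(3),q)
        q0=q
    return x,R
def rows(x,R,pts,fing=0):
    """pts: list of (pos,Rot,n): straight moves in n rows -> row text"""
    o=[]
    for p,Rt,n in pts:
        w=Ro.from_matrix(R.T@Rt).as_rotvec()/n;d=(p-x)/n*1e3
        for i in range(n):
            o.append(np.r_[(R.T@d).round(1),w.round(3)]);R=R@Ro.from_rotvec(w).as_matrix();x=x+d/1e3
    return '; '.join(' '.join(f'{v:g}' for v in r)+f' {fing}' for r in o)
E
cat > lift.py <<'E'
from kin import *
al=rad(50);ps=rad(40)
a=np.array([C(al)*C(ps),C(al)*S(ps),-S(al)]);n=np.array([S(al)*C(ps),S(al)*S(ps),C(al)]);h=np.array([C(ps),S(ps),0])
RL=frame(a,[S(ps),-C(ps),0])
con=lambda t:edge(t,-.015)-.0095*n-.008*a
B=con(0)-[0,0,.022];A=B-.05*h
E
python3 - <<'E'
from lift import *
from rig import *
s=read_state();x=s['position'];R=np.array(s['tcp_rot'])
Ah=A+[0,0,.12]
t=rows(x,R,[(Ah,RL,11)]);print(t);print(A,B,con(0));X=sim(x,R,t)
E
```

```text
6.4 -10.4 4.5 -0.021 0.042 0.228 0; 3.7 -11.6 4.4 -0.021 0.042 0.228 0; 0.8 -12.2 4.3 -0.021 0.042 0.228 0; -2.2 -12.2 4 -0.021 0.042 0.228 0; -5.1 -11.4 3.6 -0.021 0.042 0.228 0; -7.7 -10 3.1 -0.021 0.042 0.228 0; -9.9 -8.1 2.5 -0.021 0.042 0.228 0; -11.5 -5.6 1.9 -0.021 0.042 0.228 0; -12.6 -2.9 1.3 -0.021 0.042 0.228 0; -13 -0 0.8 -0.021 0.042 0.228 0; -12.7 2.9 0.3 -0.021 0.042 0.228 0
[ 0.39864945 -0.12481402  0.04902187] [ 0.43695168 -0.09267464  0.04902187] [ 0.43695168 -0.09267464  0.07102187]
0 [ 0.431 -0.023  0.243] [ -29.     9.2  126.2   36.2   27.9 -136.9]
1 [ 0.428 -0.033  0.236] [-32, 10, 126, 36, 31, -126] 10.4
2 [ 0.425 -0.043  0.228] [-35, 12, 125, 37, 34, -117] 9.3
3 [ 0.421 -0.053  0.221] [-38, 14, 125, 38, 37, -109] 8.6
4 [ 0.418 -0.064  0.213] [-41, 15, 124, 40, 40, -101] 8.0
5 [ 0.415 -0.074  0.206] [-45, 17, 124, 42, 42, -93] 7.6
6 [ 0.412 -0.084  0.199] [-48, 19, 125, 45, 45, -86] 7.3
7 [ 0.408 -0.094  0.191] [-52, 22, 125, 47, 46, -79] 7.0
8 [ 0.405 -0.105  0.184] [-55, 24, 126, 50, 48, -72] 6.9
9 [ 0.402 -0.115  0.177] [-58, 26, 126, 53, 49, -65] 6.7
10 [ 0.399 -0.125  0.169] [-61, 29, 128, 56, 49, -59] 6.5
```

```bash
python3 - <<'E'
from lift import *
from rig import *
s=read_state();x=s['position'];R=np.array(s['tcp_rot'])
print(rows(x,R,[(A+[0,0,.12],RL,15)]))
E
```

```text
4.7 -7.6 3.3 -0.016 0.031 0.168 0; 3.3 -8.3 3.3 -0.016 0.031 0.168 0; 1.7 -8.8 3.2 -0.016 0.031 0.168 0; 0.1 -9 3.1 -0.016 0.031 0.168 0; -1.5 -8.9 2.9 -0.016 0.031 0.168 0; -3 -8.6 2.7 -0.016 0.031 0.168 0; -4.5 -8 2.5 -0.016 0.031 0.168 0; -5.9 -7.2 2.2 -0.016 0.031 0.168 0; -7 -6.1 1.9 -0.016 0.031 0.168 0; -8 -4.9 1.6 -0.016 0.031 0.168 0; -8.8 -3.5 1.3 -0.016 0.031 0.168 0; -9.3 -2 1 -0.016 0.031 0.168 0; -9.5 -0.4 0.6 -0.016 0.031 0.168 0; -9.5 1.1 0.4 -0.016 0.031 0.168 0; -9.1 2.7 0.1 -0.016 0.031 0.168 0
```

```bash
python3 -m jog '4.7 -7.6 3.3 -0.016 0.031 0.168 0; 3.3 -8.3 3.3 -0.016 0.031 0.168 0; 1.7 -8.8 3.2 -0.016 0.031 0.168 0; 0.1 -9 3.1 -0.016 0.031 0.168 0; -1.5 -8.9 2.9 -0.016 0.031 0.168 0; -3 -8.6 2.7 -0.016 0.031 0.168 0; -4.5 -8 2.5 -0.016 0.031 0.168 0; -5.9 -7.2 2.2 -0.016 0.031 0.168 0; -7 -6.1 1.9 -0.016 0.031 0.168 0; -8 -4.9 1.6 -0.016 0.031 0.168 0; -8.8 -3.5 1.3 -0.016 0.031 0.168 0; -9.3 -2 1 -0.016 0.031 0.168 0' >/dev/null; python3 -m jog '-9.5 -0.4 0.6 -0.016 0.031 0.168 0; -9.5 1.1 0.4 -0.016 0.031 0.168 0; -9.1 2.7 0.1 -0.016 0.031 0.168 0; 0 0 0 0 0 0 0'
python3 - <<'E'
from lift import *
from rig import *
s=read_state();x=s['position'];R=np.array(s['tcp_rot'])
print(s['joint_positions']);print(A,RL.round(3).tolist())
t=rows(x,R,[(A+[0,0,.12],RL,1),(A,RL,4),(B,RL,3)]);print(t);X=sim(x,R,t)
E
```

```text
time_s: 5.32
position: [0.3985, -0.1245, 0.1676]
tcp_rot: [[0.587, 0.641, 0.494], [0.485, -0.768, 0.419], [0.648, -0.006, -0.762]]
force: [0.2, 0.0, 0.8]
opening: 0.003
grasp_force: 0.0
[-61.49081883  29.03818076 127.45707359  56.189431    49.76277665
 -58.71433147]
[ 0.39864945 -0.12481402  0.04902187] [[0.587, 0.643, 0.492], [0.492, -0.766, 0.413], [0.643, 0.0, -0.766]]
0.8 0.3 -1.1 -0.003 -0.007 -0.006 0; -19.3 -0 23 0 -0 0 0; -19.3 -0 23 0 -0 0 0; -19.3 -0 23 0 -0 0 0; -19.3 -0 23 0 -0 0 0; 12.8 0 10.7 0 -0 -0 0; 12.8 0 10.7 0 -0 -0 0; 12.8 0 10.7 0 -0 -0 0
0 [ 0.399 -0.125  0.169] [-61.2  28.7 127.6  56.3  49.3 -58.8]
1 [ 0.399 -0.125  0.139] [-61, 34, 129, 61, 46, -66] 7.2
2 [ 0.399 -0.125  0.109] [-61, 39, 130, 67, 43, -74] 7.8
3 [ 0.399 -0.125  0.079] [-61, 44, 130, 73, 41, -82] 8.0
4 [ 0.399 -0.125  0.049] [-61, 49, 130, 79, 40, -90] 7.9
5 [ 0.411 -0.114  0.049] [-58, 49, 130, 81, 40, -89] 2.8
6 [ 0.424 -0.103  0.049] [-56, 49, 130, 83, 40, -88] 2.8
7 [ 0.437 -0.093  0.049] [-53, 49, 129, 85, 40, -87] 2.8
```

```bash
python3 -m jog '0.8 0.3 -1.1 -0.003 -0.007 -0.006 0; -19.3 0 23 0 0 0 0; -19.3 0 23 0 0 0 0; -19.3 0 23 0 0 0 0; -19.3 0 23 0 0 0 0; 12.8 0 10.7 0 0 0 0; 12.8 0 10.7 0 0 0 0; 12.8 0 10.7 0 0 0 0; 0 0 0 0 0 0 0'
python3 - <<'E'
from lift import *
from rig import *
import cv2
p=capture("side");q=place_of("side","tab");print(q[:1],read_state()['force'])
cv2.imwrite("pics/c.png",cv2.resize(p["color"][100:340,120:520,::-1],(800,480),interpolation=cv2.INTER_CUBIC))
s=read_state();x=s['position'];R=np.array(s['tcp_rot'])
ts=np.linspace(0,1.0,22)
t=rows(x,R,[(con(v),RL,2 if v==0 else 1) for v in ts]);print(t);sim(x,R,t)
E
```

```text
time_s: 6.45
position: [0.4378, -0.0913, 0.0502]
tcp_rot: [[0.583, 0.645, 0.493], [0.496, -0.764, 0.413], [0.643, 0.004, -0.766]]
force: [0.6, -0.3, -0.4]
opening: 0.005
grasp_force: 0.0
[{'at': [0.4456, -0.0675, 0.0743], 'conf': 0.58}] [-0.59641906  0.04163405 -0.42857689]
6.6 0 -8.2 0.001 -0 0.001 0; 6.6 0 -8.2 0.001 -0 0.001 0; 9 0.5 -9.9 -0 0 0 0; 9.4 0.9 -9.5 -0 -0 0 0; 9.7 1.3 -9.2 -0 -0 0 0; 10 1.7 -8.8 -0 -0 0 0; 10.3 2.1 -8.5 -0 -0 0 0; 10.6 2.5 -8.1 -0 -0 0 0; 10.8 2.9 -7.6 -0 -0 0 0; 11.1 3.3 -7.2 -0 -0 0 0; 11.3 3.7 -6.8 -0 -0 0 0; 11.4 4 -6.3 -0 -0 0 0; 11.6 4.4 -5.8 -0 -0 0 0; 11.7 4.7 -5.3 -0 -0 0 0; 11.8 5.1 -4.8 -0 -0 0 0; 11.9 5.4 -4.3 -0 -0 0 0; 11.9 5.7 -3.8 -0 -0 0 0; 11.9 6 -3.2 -0 -0 0 0; 11.9 6.3 -2.7 -0 -0 0 0; 11.9 6.6 -2.1 -0 -0 0 0; 11.8 6.9 -1.6 -0 -0 0 0; 11.7 7.1 -1 -0 -0 0 0; 11.6 7.3 -0.5 -0 -0 0 0
0 [ 0.437 -0.092  0.061] [-52.8  47.  129.   82.6  40.4 -84. ]
1 [ 0.437 -0.093  0.071] [-53, 45, 129, 80, 41, -81] 3.0
2 [ 0.438 -0.093  0.084] [-53, 43, 129, 78, 41, -77] 3.7
3 [ 0.439 -0.093  0.098] [-53, 41, 128, 75, 42, -73] 3.9
4 [ 0.441 -0.093  0.111
[... 372 characters left out ...]
 3.5
11 [ 0.472 -0.093  0.2  ] [-49, 25, 121, 57, 50, -43] 3.4
12 [ 0.479 -0.093  0.212] [-48, 24, 119, 56, 51, -40] 3.3
13 [ 0.486 -0.093  0.224] [-47, 23, 118, 54, 52, -37] 3.1
14 [ 0.494 -0.093  0.235] [-46, 22, 116, 53, 53, -34] 3.0
15 [ 0.502 -0.093  0.246] [-45, 21, 114, 52, 54, -31] 2.8
16 [ 0.511 -0.093  0.257] [-44, 20, 113, 51, 55, -28] 2.8
17 [ 0.52  -0.093  0.267] [-44, 20, 111, 50, 56, -26] 2.6
18 [ 0.53  -0.093  0.276] [-43, 20, 109, 50, 57, -23] 2.5
19 [ 0.54  -0.093  0.286] [-42, 19, 108, 49, 58, -21] 2.3
20 [ 0.551 -0.094  0.295] [-41, 19, 106, 48, 59, -18] 2.3
21 [ 0.562 -0.094  0.303] [-40, 19, 104, 47, 59, -16] 2.2
22 [ 0.573 -0.094  0.311] [-39, 19, 102, 47, 60, -14] 2.1
```

View pics/c.png

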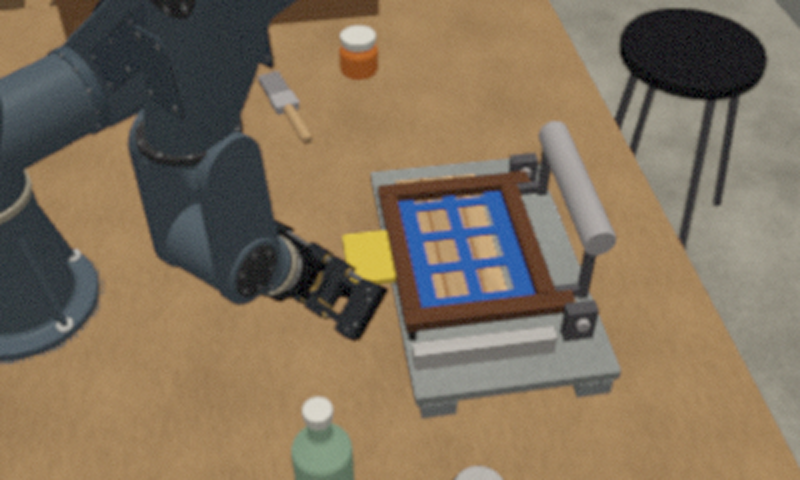

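```bash
python3 -m jog '6.6 0 -8.2 0 0 0 0; 6.6 0 -8.2 0 0 0 0; 9 0.5 -9.9 0 0 0 0; 9.4 0.9 -9.5 0 0 0 0; 9.7 1.3 -9.2 0 0 0 0; 10 1.7 -8.8 0 0 0 0'
python3 - <<'E'
from rig import *
capture("side");print(place_of("side","tab")[:2])
E
```

```text
time_s: 7.3
position: [0.4412, -0.093, 0.1234]
tcp_rot: [[0.59, 0.642, 0.49], [0.494, -0.767, 0.41], [0.639, 0.0, -0.769]]
force: [-7.6, -1.9, -1.2]
opening: 0.007
grasp_force: 3.6
[{'at': [0.4486, -0.0719, 0.1309], 'conf': 0.71}]
```

```bash
python3 -m jog '10.3 2.1 -8.5 0 0 0 0; 10.6 2.5 -8.1 0 0 0 0; 10.8 2.9 -7.6 0 0 0 0; 11.1 3.3 -7.2 0 0 0 0; 11.3 3.7 -6.8 0 0 0 0; 11.4 4 -6.3 0 0 0 0; 11.6 4.4 -5.8 0 0 0 0; 11.7 4.7 -5.3 0 0 0 0; 11.8 5.1 -4.8 0 0 0 0; 11.9 5.4 -4.3 0 0 0 0'; python3 -m jog '11.9 5.7 -3.8 0 0 0 0; 11.9 6 -3.2 0 0 0 0; 11.9 6.3 -2.7 0 0 0 0; 11.9 6.6 -2.1 0 0 0 0; 11.8 6.9 -1.6 0 0 0 0; 11.7 7.1 -1 0 0 0 0; 0 0 0 0 0 0 0'
python3 - <<'E'
from rig import *
capture("side");print(place_of("side","tab")[:2]);capture("scene");print(place_of("scene","tab")[:2],read_state()['force'])
E
```

```text
time_s: 8.65
position: [0.5006, -0.0931, 0.2459]
tcp_rot: [[0.588, 0.642, 0.492], [0.492, -0.767, 0.412], [0.642, -0.0, -0.767]]
force: [-2.0, 0.7, -0.3]
opening: 0.003
grasp_force: 0.8
time_s: 9.52
position: [0.5613, -0.0946, 0.3031]
tcp_rot: [[0.586, 0.641, 0.495], [0.493, -0.767, 0.41], [0.643, 0.003, -0.766]]
force: [-0.0, 0.4, -0.7]
opening: 0.007
grasp_force: 0.0
[{'at': [0.5833, -0.0728, 0.3199], 'conf': 0.84}]
[{'at': [0.5987, -0.0738, 0.3283], 'conf': 0.97}, {'at': [0.7246, -0.0758, 0.078], 'conf': 0.32}] [-1.12551121 -0.42244087 -0.09143921]
```

```bash
cat > push.py <<'E'
from kin import *
RP=frame([0,0,-1],[C(rad(-.54)),S(rad(-.54)),0])
E
python3 - <<'E'
from push import *
from rig import *
s=read_state();x=s['position'];R=np.array(s['tcp_rot'])
t=rows(x,R,[(np.array([.54,.0,.30]),R@Ro.from_rotvec(.45*Ro.from_matrix(R.T@RP).as_rotvec()).as_matrix(),5),(np.array([.58,.145,.18]),RP,6)],60);print(t);sim(x,R,t)
E
```

```text
6.5 -17 6 0.027 -0.059 -0.075 60; 8.1 -16.3 6.1 0.027 -0.059 -0.075 60; 9.7 -15.5 6 0.027 -0.059 -0.075 60; 11.2 -14.5 5.8 0.027 -0.059 -0.075 60; 12.5 -13.5 5.5 0.027 -0.059 -0.075 60; 15.4 -6.9 27.3 0.028 -0.06 -0.076 60; 17.4 -4.9 26.5 0.028 -0.06 -0.076 60; 19.3 -2.8 25.5 0.028 -0.06 -0.076 60; 20.9 -0.6 24.3 0.028 -0.06 -0.076 60; 22.3 1.7 23 0.028 -0.06 -0.076 60; 23.4 4.1 21.6 0.028 -0.06 -0.076 60
0 [ 0.556 -0.075  0.302] [-37.2  18.3 103.4  43.1  59.  -15.1]
1 [ 0.552 -0.056  0.301] [-34, 18, 103, 39, 59, -14] 4.5
2 [ 0.548 -0.038  0.301] [-31, 17, 102, 34, 59, -12] 4.5
3 [ 0.544 -0.019  0.3  ] [-27, 17, 101, 30, 60, -10] 4.5
4 [ 0.54 -0.    0.3 ] [-24, 16, 100, 25, 60, -8] 4.5
5 [0.547 0.024 0.28 ] [-19, 19, 99, 21, 58, -7] 4.9
6 [0.553 0.048 0.26 ] [-14, 21, 98, 17, 57, -4] 4.7
7 [0.56  0.072 0.24 ] [-9, 24, 96, 12, 56, -2] 4.6
8 [0.567 0.097 0.22 ] [-5, 27, 94, 8, 56, 0] 4.4
9 [0.573 0.121 0.2  ] [-1, 30, 92, 4, 57, 2] 4.3
10 [0.58  0.145 0.179] [3, 33, 90, 0, 58, 4] 4.1
```

```bash
python3 -m jog '6.5 -17 6 0.027 -0.059 -0.075 60; 8.1 -16.3 6.1 0.027 -0.059 -0.075 60; 9.7 -15.5 6 0.027 -0.059 -0.075 60; 11.2 -14.5 5.8 0.027 -0.059 -0.075 60; 12.5 -13.5 5.5 0.027 -0.059 -0.075 60; 15.4 -6.9 27.3 0.028 -0.06 -0.076 60; 17.4 -4.9 26.5 0.028 -0.06 -0.076 60; 19.3 -2.8 25.5 0.028 -0.06 -0.076 60; 20.9 -0.6 24.3 0.028 -0.06 -0.076 60; 22.3 1.7 23 0.028 -0.06 -0.076 60; 23.4 4.1 21.6 0.028 -0.06 -0.076 60; 0 0 0 0 0 0 60'
python3 - <<'E'
from push import *
from rig import *
import cv2
ims=[]
for c in ["side","scene"]:
    p=capture(c);ims.append(p["color"])
    for n in ["tab","board","board_end","stop_face","hinge","press"]: print(c,n,[(np.round(d["at"],4).tolist(),round(d["conf"],2)) for d in place_of(c,n)[:1]])
cv2.imwrite("pics/d.png",np.hstack([ims[0][80:360,140:540],ims[1][60:340,140:540]])[:,:,::-1])
E
```

```text
time_s: 11.22
position: [0.5797, 0.1466, 0.1776]
tcp_rot: [[0.004, 1.0, -0.004], [1.0, -0.004, -0.003], [-0.003, -0.004, -1.0]]
force: [0.1, -0.4, 0.6]
opening: 0.686
grasp_force: 0.0
side tab [([0.6804, -0.0752, 0.3584], 0.82)]
side board [([0.5933, -0.0287, 0.0406], 0.62)]
side board_end [([0.6044, 0.0937, 0.0571], 0.57)]
side stop_face [([0.5971, -0.2182, 0.0508], 0.88)]
side hinge [([0.7235, -0.0748, 0.0786], 0.86)]
side press [([0.6074, -0.0687, -0.0021], 0.78)]
scene tab [([0.6879, -0.0743, 0.3605], 0.77)]
scene board [([0.5936, -0.0268, 0.0382], 0.88)]
scene board_end [([0.5985, 0.0933, 0.0523], 0.72)]
scene stop_face [([0.5945, -0.2226, 0.0547], 0.58)]
scene hinge [([0.7226, -0.0747, 0.0796], 0.57)]
scene press [([0.6105, -0.0656, 0.0015], 0.8)]
```

View pics/d.png

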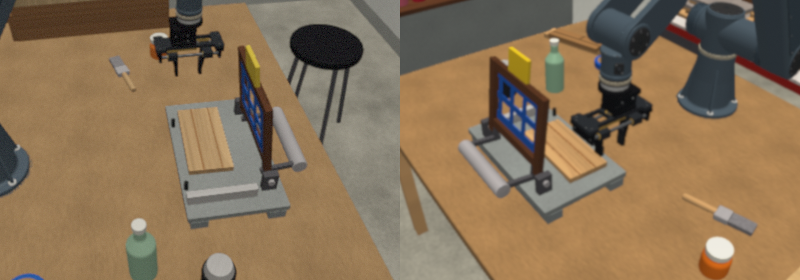

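```bash
python3 -m jog '0 0 34 0 0 0 60; 0 0 34 0 0 0 60; 0 0 34 0 0 0 60; 0 0 1.5 0 0 0 60; -15 0 0 0 0 0 60; -10 0 0 0 0 0 60'; python3 -m jog '-8 0 0 0 0 0 60; -8 0 0 0 0 0 60; -8 0 0 0 0 0 60; -8 0 0 0 0 0 60; -8 0 0 0 0 0 60; -8 0 0 0 0 0 60; -8 0 0 0 0 0 60; -8 0 0 0 0 0 60; -7 0 0 0 0 0 60'
python3 - <<'E'
from push import *
from rig import *
for c in ["side","scene"]:
    p=capture(c)
    for n in ["tab","board","board_end"]: print(c,n,[(np.round(d["at"],4).tolist(),round(d["conf"],2)) for d in place_of(c,n)[:1]])
E
```

```text
time_s: 12.68
position: [0.5819, 0.1183, 0.0781]
tcp_rot: [[0.008, 1.0, 0.003], [1.0, -0.008, -0.003], [-0.003, 0.003, -1.0]]
force: [-0.4, -0.6, 0.7]
opening: 0.687
grasp_force: 0.0
time_s: 13.8
position: [0.5801, 0.0478, 0.0767]
tcp_rot: [[0.008, 1.0, -0.0], [1.0, -0.008, -0.003], [-0.003, -0.0, -1.0]]
force: [-0.3, 3.1, 1.6]
opening: 0.687
grasp_force: 1.5
side tab [([0.6833, -0.0745, 0.3541], 0.68)]
side board [([0.5938, -0.0816, 0.0452], 0.77)]
side board_end [([0.6048, 0.0373, 0.057], 0.83)]
scene tab [([0.6886, -0.0719, 0.3572], 0.79)]
scene board [([0.5917, -0.0867, 0.0418], 0.97)]
scene board_end [([0.6023, 0.0361, 0.0534], 0.82)]
```

```bash
python3 -m jog '-6 0 0 0 0 0 60; -6 0 0 0 0 0 60; -3 0 0 0 0 0 60; 0 0 0 0 0 0 60'; for i in 1; do python3 -m jog '-1.5 0 0 0 0 0 60; -1 0 0 0 0 0 60; 0 0 0 0 0 0 60'; done
```

```text
time_s: 14.7
position: [0.5801, 0.0328, 0.0768]
tcp_rot: [[0.008, 1.0, 0.0], [1.0, -0.008, -0.003], [-0.003, 0.0, -1.0]]
force: [1.2, 0.4, -0.0]
opening: 0.693
grasp_force: 0.0
time_s: 15.08
position: [0.5801, 0.031, 0.0769]
tcp_rot: [[0.008, 1.0, 0.0], [1.0, -0.008, -0.003], [-0.003, 0.0, -1.0]]
force: [0.2, 1.1, -0.1]
opening: 0.692
grasp_force: 0.7
```

```bash
python3 -m jog '-1.5 0 0 0 0 0 60; 0 0 0 0 0 0 60'; python3 -m jog '-1.5 0 0 0 0 0 60; 0 0 0 0 0 0 60'
```

```text
time_s: 15.32
position: [0.58, 0.0302, 0.0769]
tcp_rot: [[0.008, 1.0, 0.0], [1.0, -0.008, -0.002], [-0.002, 0.0, -1.0]]
force: [1.2, 4.9, 1.0]
opening: 0.69
grasp_force: 2.4
time_s: 15.58
position: [0.5801, 0.0301, 0.0769]
tcp_rot: [[0.009, 1.0, 0.001], [1.0, -0.009, 0.0], [0.0, 0.001, -1.0]]
force: [0.7, 10.0, 1.0]
opening: 0.69
grasp_force: 4.8
```

```bash
python3 -m jog '-1.5 0 0 0 0 0 60; 0 0 0 0 0 0 60'
```

```text
time_s: 15.82
position: [0.5801, 0.0299, 0.0769]
tcp_rot: [[0.009, 1.0, 0.001], [1.0, -0.009, 0.002], [0.002, 0.001, -1.0]]
force: [2.0, 13.8, 1.0]
opening: 0.69
grasp_force: 6.9
```

```bash
python3 -m jog '8 0 0 0 0 0 60; 15 0 0 0 0 0 60; 20 0 0 0 0 0 60; 25 0 0 0 0 0 60; 0 0 -40 0 0 0 60; 20 -20 -40 0 0 0 60; 20 -30 -40 0 0 0 60; 20 -40 -20 0 0 0 60; 0 0 0 0 0 0 60; 0 0 0 0 0 0 60'
python3 - <<'E'
from push import *
from rig import *
import cv2
ims=[]
for c in ["side","scene"]:
    p=capture(c);ims.append(p["color"])
    for n in ["tab","board","board_end","stop_face"]: print(c,n,[(np.round(d["at"],4).tolist(),round(d["conf"],2)) for d in place_of(c,n)[:1]])
cv2.imwrite("pics/e.png",cv2.resize(ims[0][170:330,280:440,::-1],(600,600),interpolation=cv2.INTER_CUBIC))
print(read_state()['force'])
E
```

```text
time_s: 17.08
position: [0.4914, 0.1559, 0.2165]
tcp_rot: [[0.007, 1.0, 0.001], [1.0, -0.007, -0.003], [-0.003, 0.001, -1.0]]
force: [0.1, -0.7, 0.1]
opening: 0.694
grasp_force: 0.0
side tab [([0.6835, -0.0718, 0.3548], 0.69)]
side board [([0.5966, -0.1009, 0.0449], 0.81)]
side board_end [([0.6051, 0.0228, 0.0552], 0.59)]
side stop_face [([0.5962, -0.2145, 0.0522], 0.94)]
scene tab [([0.6888, -0.0729, 0.3587], 0.87)]
scene board []
scene board_end [([0.6003, 0.0192, 0.0534], 0.61)]
scene stop_face [([0.5959, -0.2204, 0.0536], 0.58)]
[-0.77152775 -0.01406049  0.2049161 ]
```

View pics/e.png

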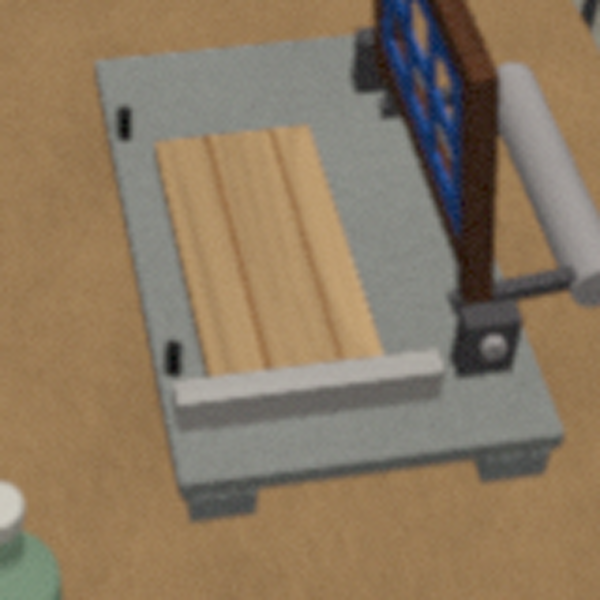

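```bash
python3 -c "
from rig import *
print(hand_in())"
```

```text
the job is handed in; nothing more can be done
None
```

The job is handed in; the judge's verdict isn't shown. The frame was eased past its balance point and stands raised by itself, the board was pushed until it seated against the stop strip (push force reached 14 N with no further movement), and the robot is clear; the bottle, can, jar and brush were not touched.

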